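# Lift a hot tile with its crucible from the tray to the cooling stand with the spatula

## Robot

A 6-joint arm with a two-finger parallel gripper is mounted at the origin on the work surface. World frame = base frame: x ahead of the robot, y to its left, z up, the work surface at z = 0. Lengths are in m, angles in rad, forces in N, time in s.
With the tool pointing down it reaches from about 0.375 to 0.925 m from the base axis. Payload 5.7 kg.
Tool frame: the origin (TCP) lies on the centre line of the jaws, within the pads' length; the fingertips stand tip_extent ahead of it and the grasp point (between the pads) lies 6 mm ahead of it (tip_extent is the distance from the TCP to the fingertips, in m); z points along the fingers, y is the line along which they close (so a half turn about z gives the same grasp; the last joint's range is limited). The gripper opens to 88 mm and grips with 3 to 60 N. Pads are 20 mm wide; open, the fingers measure 115 mm over their backs; the gripper's body (75 mm by 178 mm) begins 61 mm behind the grasp point.
Start: joints at [1.028, 0.359, 1.51, -0, 1.272, -0.115], TCP at [0.249, 0.546, 0.248] pointing down, gripper open.
Joint ranges: [-2.97, 2.97], [-1.01, 2.36], [0.21, 2.38], [-0.96, 4.11], [0.2, 2.71], [-2.98, 2.98]. Speed limits (rad/s): [2.39, 2.39, 3.14, 3.14, 3.14, 3.14].

## Interface

Orientations are given as a unit quaternion [x, y, z, w].
In Python, from rig import observe, read_camera, close_job, tip_extent gives the robot as it stands. The module is installed in compiled form; this text tells all that it offers.
- The arm moves only by the shell command python3 -m pendant 'ROWS' [OPENING] [FORCE]. ROWS is JSON, one flat list of numbers, 4 for each row, row after row: the shift along the tool's x, y, z in m, then the turn about the tool's z in rad. In form: [dx, dy, dz, spin, dx, dy, dz, spin, ...]. A call has 1 to 12 rows; each row is the pose to reach, as a shift and turn from the pose commanded when the call began, along the tool's axes at that moment; what a row does not reach only later rows make up. A row lasts 1/10 s, in which the tool goes at most 50 mm and 8.59 degrees, less where a joint would pass 70% of its speed; a pose out of reach is approached as far as the arm can. A call with a gripper value outside its range is refused whole. OPENING is the opening, from 0 (shut) to 1 (fully open), set as the call begins (- or left out, the last holds). The fingers move at their own pace and stop on an object; FORCE is the grip in N (left out, the last holds). Time passes only in rows, so rows that repeat a pose let the fingers close. It gives the time, the measured TCP pose, the force, the opening and the grip force at its end, in the units of the state.
- observe(): the state, without advancing time (a new reading comes with each control period).
- read_camera(name): name is "side" or "top" or "wrist"; returns a dict with "color" (400x640x3 uint8, blue, green, red), "fx", "fy", "cx", "cy" (pixels), "dist_coeffs" ([k1, k2, p1, p2, k3] as OpenCV has them; the pictures are not rectified), "pose" (4x4, takes a point from camera to world coordinates); the wrist camera has in their place "tool_from_camera" (4x4, takes a point from camera to tool coordinates, whose origin is the TCP and whose axes are the flange's). Camera axes: x right, y up, looking along -z (the intrinsics and any distortion apply to the point x, -y, -z); pixel columns grow to the right and rows downward; lengths in m; the calibration is good to about 2 mm. A picture is of the moment at which its call begins: read the wrist's pose just before it. There is no depth.
- close_job(): hands the job in; it is judged then, once.
The state is a dict: "clock": time; "q": joint angles; "qd": joint speeds; "joint_efforts": joint torques, N m; "position": TCP position; "ee_rot": TCP orientation; "wrist_force": force on the tool from outside, world axes, zero at the start; "wrist_torque": the same for the moment, N m; "finger_gap": finger opening in m; "grip_force": force on a finger pad.
Only numpy, scipy, OpenCV 4.12 (cv2) and the standard library are available. Lean on these libraries where they do the work, as an engineer would, in place of code of your own. Each camera call takes 0.05 s, during which the arm holds its last target. There are 200 camera calls.

## Task

The fireclay tile in the enamel tray is hot and carries a crucible: slide the spatula under the tile (push it against the tray's closed end so that the blade goes under), lift it and set it gently and squarely on the middle of the cooling stand, across both rails, with the crucible still standing on it. Then draw the spatula out and lay it flat on the bench. Do not touch the tile or the crucible with the gripper, and do not disturb the jar, dish, bottle or beaker.

Things in the scene. Friction and masses are not known exactly. Their poses are not given: they have to be found in the camera images.
- tile: Square beige fireclay tile 100 x 100 x 9 mm, about 0.18 kg, loose in the tray. Origin: centre of its underside, z up, x and y along its edges. Underside bevelled all round: flat foot 80 x 80, rising 3 mm over the outer 10 mm, so a blade on the tray floor starts under the edge; it pushes the tile along until a stop holds it, and then the tile rides up on the blade.
- crucible: White porcelain crucible (open cup) 52 mm in diameter at the rim, 42 in its foot, 42 high, 0.05 kg, standing loose near the middle of the tile. Origin: centre of its underside, z up.
- spatula: Steel spatula, 0.135 kg, lying on its blade (stands so by itself). Origin: middle of the blade's rear edge, underside; x towards the tip, z up. Blade 105 long, 40 wide, 2.5 thick (1.5 at the tip). A shank 14 wide rises steeply back from the rear edge to a black handle, 20 x 20 section, parallel to the blade, from x = -20 to -125, axis at z = 55. Centre of mass near x = 15.
- spatula_grip (a point): Place to grip the spatula: on the handle's axis, at x = -45, y = 0, z = 55 in the spatula's frame; pinch the 20 mm handle across (along the spatula's y), from above.
- spatula_tip (a point): Middle of the blade's front edge, underside (x = 105).
- tray: White enamel tray fixed to the bench, 260 x 172 mm, floor 4 thick. Origin on the bench; x points to its closed end, z up. Floor from x = -104 to 156; inner face of the end wall at x = 150, inner faces of the side rims at y = +-80; wall and rims 20 high. The end at -x has no rim: the spatula can enter there.
- stand: Aluminium cooling stand fixed to the bench. Origin: middle of its foot plate (120 x 100 x 6 mm), on the bench; x along the rails, z up. Two parallel rails 110 long, 8 wide, tops 42 above the bench, centred at y = +-32: 56 clear between them, 36 deep, open at both ends, so the blade can sink between them while the tile stays on top.
- jar: Bystander: squat amber glass jar with a black cap, 60 diameter, 90 tall with its cap, loose, stands at one end of the cooling stand, about 115 from its middle; which end changes. Origin: centre of its underside.
- dish: Bystander: flat white porcelain weighing dish, 70 diameter, 13 tall, loose, lies at the stand's other end, about 115 from its middle; low enough to pass over. Origin: centre of its underside.
- bottle: Bystander: white plastic reagent bottle with a black cap, 60 diameter, 125 tall with its cap, loose, stands just beyond the tray's closed end, left or right. Origin: centre of its underside.
- beaker: Bystander: glass beaker, 66 diameter, 70 tall, loose, stands just beyond the tray's closed end, beside the bottle. Origin: centre of its underside.
Mind the look-alikes: they are no part of the job. What is meant by the tile is not red, and is the larger of those in its own colour. There is more than one size of the spatula; the job needs the smaller.

How it is judged:
By the outcome, as a careful person would: the job done as asked, in the order asked, and still so for the second after the job is handed in, with the robot touching nothing.
It also fails if it takes over 72 s, if anything falls off the work surface, if the arm or the gripper's body presses on something with over 40 N, if the wrist force passes 120 N, or if a joint passes its speed limit or range.

## Working session

There is one attempt and no reset: what is moved stays moved. The work goes in short steps, Python scripts to look and compute and a shell command to move; the robot and the scene stay as the last step left them, time stands still between calls to the robot, and variables do not carry over. Pictures are saved under pics/ and viewed, at most 10 in all, crops included, and the job is handed in when it is done.

```bash
mkdir -p pics
cat > h.py <<'E'
import numpy as np, cv2, pickle
from rig import observe, read_camera, tip_extent
from scipy.spatial.transform import Rotation as R
def grab(name):
    s=observe(); c=read_camera(name)
    if name=="wrist":
        T=np.eye(4); T[:3,:3]=R.from_quat(s["ee_rot"]).as_matrix(); T[:3,3]=s["position"]
        c["pose"]=T@c["tool_from_camera"]
    return c
def rays(c,px):
    K=np.array([[c["fx"],0,c["cx"]],[0,c["fy"],c["cy"]],[0,0,1.]])
    p=cv2.undistortPoints(np.array(px,float).reshape(-1,1,2),K,np.array(c["dist_coeffs"],float)).reshape(-1,2)
    d=np.c_[p[:,0],-p[:,1],-np.ones(len(p))]@c["pose"][:3,:3].T
    return c["pose"][:3,3],d
def onz(c,px,z):
    o,d=rays(c,px); return o+d*((z-o[2])/d[:,2])[:,None]
def tri(c1,p1,c2,p2):
    o1,d1=rays(c1,[p1]);o2,d2=rays(c2,[p2]);d1=d1[0]/np.linalg.norm(d1);d2=d2[0]/np.linalg.norm(d2)
    t=np.linalg.lstsq(np.c_[d1,-d2],o2-o1,rcond=None)[0]
    a=o1+t[0]*d1;b=o2+t[1]*d2; return (a+b)/2,np.linalg.norm(a-b)
def proj(c,P):
    P=np.atleast_2d(P);q=(P-c["pose"][:3,3])@c["pose"][:3,:3]
    K=np.array([[c["fx"],0,c["cx"]],[0,c["fy"],c["cy"]],[0,0,1.]])
    return cv2.projectPoints(q*[1,-1,-1],np.zeros(3),np.zeros(3),K,np.array(c["dist_coeffs"],float))[0].reshape(-1,2)
E
python3 - <<'E'
from h import *
np.set_printoptions(precision=4,suppress=True)
ims=[]
for n in ["top","side"]:
    c=grab(n); pickle.dump(c,open(n+"0.pkl","wb")); cv2.imwrite(f"pics/{n}0.png",c["color"]); print(n,c["pose"],c["fx"])
s=observe(); print(tip_extent,s["clock"],s["position"],R.from_quat(s["ee_rot"]).as_matrix())
print(grab("wrist")["tool_from_camera"])
E
```

```text
top [[ 0.0256  0.9805 -0.195   0.2856]
 [-0.9992  0.0313  0.0265  0.0617]
 [ 0.0321  0.1941  0.9805  1.2464]
 [ 0.      0.      0.      1.    ]] 445.49448745102615
side [[ 0.8941  0.3078 -0.3252  0.0926]
 [-0.4478  0.6131 -0.6508 -0.8434]
 [-0.0009  0.7276  0.686   0.9785]
 [ 0.      0.      0.      1.    ]] 507.80333575309965
0.025 0.1 [0.2486 0.5454 0.2469] [[-0.9099  0.4149 -0.0008]
 [ 0.4149  0.9099 -0.0014]
 [ 0.0002 -0.0016 -1.    ]]
[[-0.0005  0.9512  0.3086  0.0854]
 [ 1.      0.0004  0.0006 -0.001 ]
 [ 0.0005  0.3086 -0.9512 -0.1372]
 [ 0.      0.      0.      1.    ]]
```

View pics/top0.png

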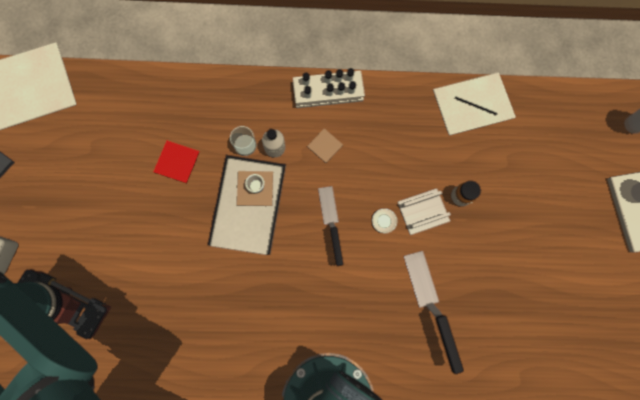

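View pics/side0.png

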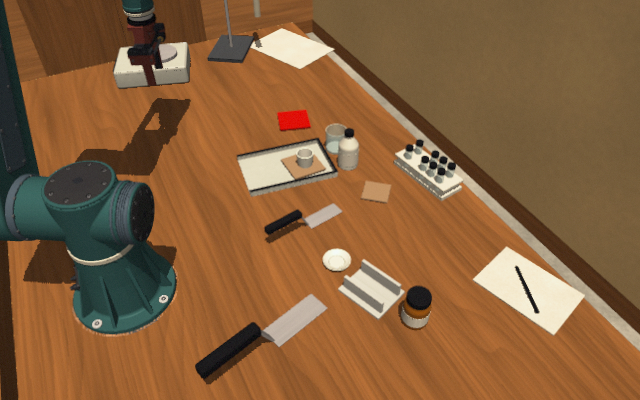

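Run:
```python
from h import *
np.set_printoptions(precision=4,suppress=True)
t=pickle.load(open("top0.pkl","rb"));s=pickle.load(open("side0.pkl","rb"))
names=dict(tile=(255,188),stand=(425,212),blade=(328,206),handle=(336,244),jar=(468,192),dish=(385,221),traynear=(240,250),trayfar=(256,160))
for k,p in names.items(): print(k,onz(t,[p],0.02)[0])
# two-view heights
for k,a,b in [("handle end",(340,263),(267,232)),("handle front",(333,225),(301,215)),("blade tip",(326,188),(339,210))]:
    print(k,tri(t,a,s,b))
a=cv2.resize(t["color"][120:275,145:360],None,fx=3,fy=3,interpolation=cv2.INTER_CUBIC)
b=cv2.resize(t["color"][175:385,310:480],None,fx=1,fy=1)
b=cv2.resize(t["color"][180:380,310:480],(150,176)); 
cv2.imwrite("pics/crop0.png",np.hstack([a,cv2.copyMakeBorder(b,0,a.shape[0]-176,0,0,cv2.BORDER_CONSTANT)])); print(a.shape)
```

```text
tile [0.5654 0.2203 0.02  ]
stand [ 0.5119 -0.2597  0.02  ]
blade [0.5204 0.0138 0.02  ]
handle [ 0.4144 -0.0107  0.02  ]
jar [ 0.5736 -0.3839  0.02  ]
dish [ 0.4828 -0.1466  0.02  ]
traynear [0.3905 0.2515 0.02  ]
trayfar [0.6472 0.222  0.02  ]
handle end (array([ 0.359 , -0.0204,  0.0467]), np.float64(0.004170994807823505))
handle front (array([0.4618, 0.0003, 0.0412]), np.float64(0.004306840639532329))
blade tip (array([ 0.5809,  0.0192, -0.0122]), np.float64(0.0027996262903208025))
(465, 645, 3)
```

View pics/crop0.png

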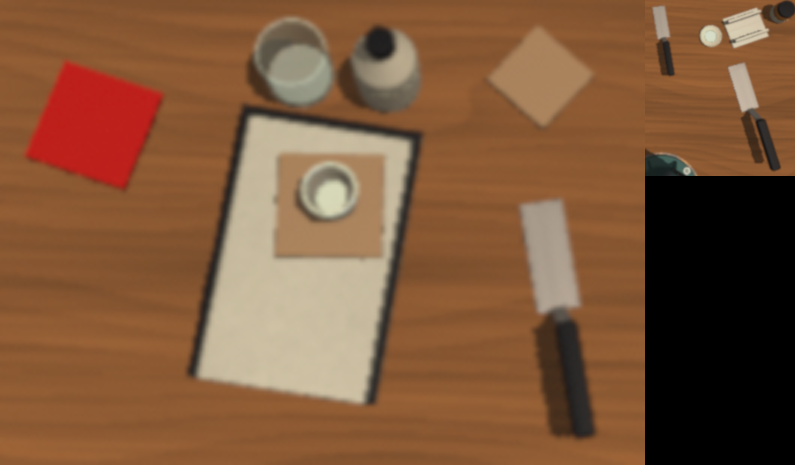

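```bash
P='[-0.339,-0.334,-0.17,-0.428,-0.339,-0.334,-0.17,-0.428,-0.339,-0.334,-0.17,-0.428,-0.339,-0.334,-0.17,-0.428,-0.339,-0.334,-0.17,-0.428,-0.339,-0.334,-0.17,-0.428,-0.339,-0.334,-0.17,-0.428,-0.339,-0.334,-0.17,-0.428,-0.339,-0.334,-0.17,-0.428,-0.339,-0.334,-0.17,-0.428,-0.339,-0.334,-0.17,-0.428,-0.339,-0.334,-0.17,-0.428]'; echo skip >/dev/null
python3 -m pendant '[-0.339,-0.334,-0.17,-0.428,-0.339,-0.334,-0.17,-0.428,-0.339,-0.334,-0.17,-0.428,-0.339,-0.334,-0.17,-0.428,-0.339,-0.334,-0.17,-0.428,-0.339,-0.334,-0.17,-0.428,-0.339,-0.334,-0.17,-0.428,-0.339,-0.334,-0.17,-0.428,-0.339,-0.334,-0.17,-0.428,-0.339,-0.334,-0.17,-0.428,-0.339,-0.334,-0.17,-0.428,-0.339,-0.334,-0.17,-0.428]'
python3 - <<'E'
from h import *
np.set_printoptions(precision=4,suppress=True)
c=grab("wrist"); pickle.dump(c,open("w1.pkl","wb")); cv2.imwrite("pics/w1.png",c["color"]); print(c["fx"],c["pose"],c["dist_coeffs"])
E
```

```text
clock: 1.35
position: [0.4193, 0.1004, 0.4178]
ee_rot: [0.002, 1.0, 0.0, 0.0]
wrist_force: [-0.9, -0.1, 0.6]
finger_gap: 0.0873
grip_force: 0.0
293.61895470754246 [[ 0.0038 -0.9511 -0.3087  0.3334]
 [ 1.      0.0033  0.002   0.0999]
 [-0.0009 -0.3087  0.9512  0.555 ]
 [ 0.      0.      0.      1.    ]] [-0.0135  0.      0.      0.      0.    ]
```

View pics/w1.png

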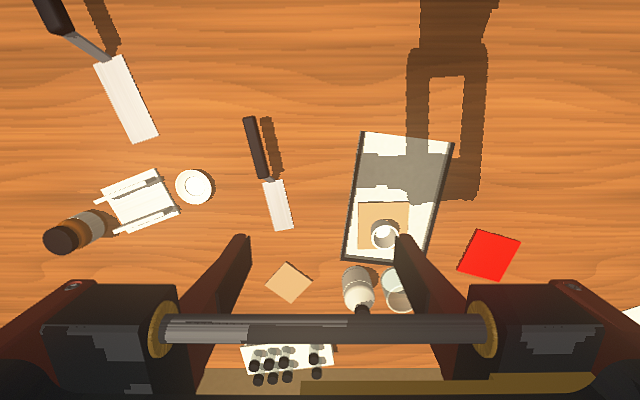

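```bash
python3 -m pendant '[0.01,-0.11,0.2,-0.17,0.01,-0.11,0.2,-0.17,0.01,-0.11,0.2,-0.17,0.01,-0.11,0.2,-0.17,0.01,-0.11,0.2,-0.17,0.01,-0.11,0.2,-0.17,0.01,-0.11,0.2,-0.17]'
python3 - <<'E'
from h import *
np.set_printoptions(precision=4,suppress=True)
c=grab("wrist"); pickle.dump(c,open("w2.pkl","wb")); cv2.imwrite("pics/w2.png",c["color"])
c1=pickle.load(open("w1.pkl","rb"))
hsv=cv2.cvtColor(c1["color"],cv2.COLOR_BGR2HSV)
def mask(sub,lo,hi,h):
    m=cv2.inRange(h,lo,hi); r=np.zeros_like(m); x0,y0,x1,y1=sub; r[y0:y1,x0:x1]=m[y0:y1,x0:x1]; return r
m=mask((235,105,300,190),(0,0,0),(179,255,75),hsv)
print("px samples",hsv[145,258],hsv[205,278],hsv[170,340],hsv[215,370],hsv[200,140])
E
```

```text
clock: 2.1
position: [0.4084, -0.0071, 0.2176]
ee_rot: [-0.085, 0.996, 0.001, -0.001]
wrist_force: [-0.1, -0.3, 0.2]
finger_gap: 0.0876
grip_force: 0.0
px samples [11 89 86] [ 17  32 242] [ 13 167 217] [ 18 111 243] [ 25  12 254]
```

View pics/w2.png

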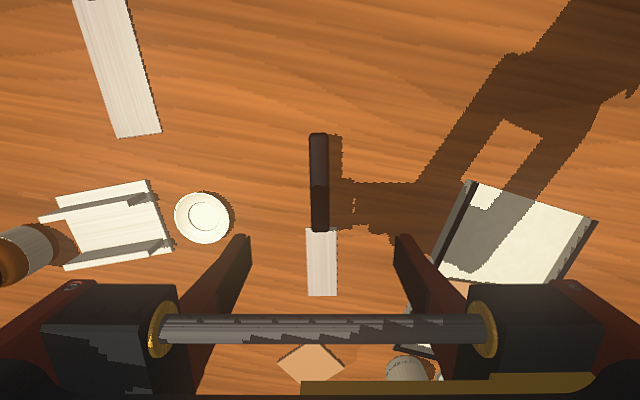

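Run:
```python
from h import *
np.set_printoptions(precision=4,suppress=True)
c1=pickle.load(open("w1.pkl","rb"));c2=pickle.load(open("w2.pkl","rb"))
def reg(c,sub,f):
    h=cv2.cvtColor(c["color"],cv2.COLOR_BGR2HSV).astype(int); x0,y0,x1,y1=sub
    m=np.zeros(h.shape[:2],np.uint8); m[y0:y1,x0:x1]=f(h[y0:y1,x0:x1])*255
    n,l,s,_=cv2.connectedComponentsWithStats(m); k=1+np.argmax(s[1:,4]); m=(l==k).astype(np.uint8)
    ct=max(cv2.findContours(m,0,2)[0],key=cv2.contourArea); return cv2.minAreaRect(ct),cv2.boxPoints(cv2.minAreaRect(ct)),s[k,4]
bl=lambda h:(h[...,1]<75)&(h[...,2]>130)
hd=lambda h:(h[...,2]<75)&(h[...,1]<125)
r={}
for n,c,b,hh in [("w1",c1,(255,170,302,240),(235,105,272,185)),("w2",c2,(295,222,350,305),(300,125,333,236))]:
    for k,sub,f in [("blade",b,bl),("handle",hh,hd)]:
        q=reg(c,sub,f); r[n,k]=q; print(n,k,q[0],q[2]); print(q[1].round(1).tolist())
        print(onz(c,q[1],0.0025 if k=="blade" else .065))
print("blade ctr tri",tri(c1,r["w1","blade"][0][0],c2,r["w2","blade"][0][0]))
print("handle ctr tri",tri(c1,r["w1","handle"][0][0],c2,r["w2","handle"][0][0]))
```

```text
w1 blade ((277.339111328125, 203.02383422851562), (54.983154296875, 20.37940216064453), 76.37300109863281) 1035
[[261.0, 178.6999969482422], [280.79998779296875, 173.89999389648438], [293.70001220703125, 227.3000030517578], [273.8999938964844, 232.10000610351562]]
[[ 0.47   -0.0195  0.0025]
 [ 0.4607  0.0193  0.0025]
 [ 0.5723  0.0405  0.0025]
 [ 0.5829 -0.0006  0.0025]]
w1 handle ((244.0, 120.0), (4.0, 2.0), 90.0) 7
[[243.0, 118.0], [245.0, 118.0], [245.0, 122.0], [243.0, 122.0]]
[[ 0.3538 -0.0283  0.065 ]
 [ 0.3538 -0.025   0.065 ]
 [ 0.3601 -0.0255  0.065 ]
 [ 0.3601 -0.0288  0.065 ]]
w2 blade ((321.0, 261.5), (67.0, 30.0), 90.0) 1913
[[306.0, 228.0], [336.0, 228.0], [336.0, 295.0], [306.0, 295.0]]
[[ 0.4779 -0.0173  0.0025]
 [ 0.4713  0.0211  0.0025]
 [ 0.5721  0.04    0.0025]
 [ 0.5793 -0.0017  0.0025]]
w2 handle ((318.00897216796875, 160.74969482421875), (52.03824996948242, 17.667306900024414), 87.95458984375) 807
[[308.29998779296875, 135.10000610351562], [325.8999938964844, 134.39999389648438], [327.79998779296875, 186.39999389648438], [310.1000061035156, 187.10000610351562]]
[[ 0.3537 -0.0311  0.065 ]
 [ 0.3502 -0.0143  0.065 ]
 [ 0.4013 -0.0034  0.065 ]
 [ 0.405  -0.0211  0.065 ]]
blade ctr tri (array([0.5182, 0.0101, 0.0095]), np.float64(0.0019988491768819965))
handle ctr tri (array([ 0.3604, -0.0156,  0.1211]), np.float64(0.013658011073466324))
```

Run:
```python
from h import *
np.set_printoptions(precision=4,suppress=True)
c1=pickle.load(open("w1.pkl","rb"));c2=pickle.load(open("w2.pkl","rb"))
print(tri(c1,(248.5,117),c2,(318,133.5)), tri(c1,(283.5,230),c2,(321,295.5)))
s=observe();T=R.from_quat(s["ee_rot"]);
# yaw of tool x and required motion to spatula grip
u=np.array([np.cos(np.radians(10.4)),np.sin(np.radians(10.4)),0]); tip=np.array([.577,.0195,0])
M=T.as_matrix(); yaw=np.degrees(np.arctan2(M[1,0],M[0,0]));print("yaw",yaw,M[:,2])
tgt=tip-.145*u; tgt[2]=.055+.006
print(tgt,T.inv().apply(tgt-s["position"]))
for c,n in((c1,"1"),(c2,"2")): print(proj(c,[tip+[0,0,.002],tip-.23*u+[0,0,.055]]))
```

```text
(array([ 0.3523, -0.0221,  0.0528]), np.float64(0.0010567315422344294)) (array([ 0.5789,  0.0193, -0.0002]), np.float64(0.001056639606450767))
yaw -170.16600350224405 [ 0.0008  0.0004 -1.    ]
[ 0.4344 -0.0067  0.061 ] [-0.0246 -0.0037  0.1575]
[[283.5886 229.3896]
 [248.1981 115.7985]]
[[321.0573 295.5958]
 [318.0884 132.7362]]
```

```bash
python3 -m pendant '[-0.025,-0.004,0.05,-0.01,-0.025,-0.004,0.1,-0.01,-0.025,-0.004,0.14,-0.01,-0.025,-0.004,0.157,-0.01,-0.025,-0.004,0.157,-0.01]' | head -3
python3 -m pendant '[0,0,0,0,0,0,0,0,0,0,0,0,0,0,0,0,0,0,0,0,0,0,0,0,0,0,0,0,0,0,0,0]' 0.15 60
```

```text
clock: 2.65
position: [0.4341, -0.0071, 0.0598]
ee_rot: [-0.091, 0.996, 0.0, -0.001]
clock: 3.45
position: [0.434, -0.0084, 0.0606]
ee_rot: [-0.09, 0.996, -0.0, -0.0]
wrist_force: [-0.8, -0.4, 0.2]
finger_gap: 0.0274
grip_force: 0.0
```

```bash
python3 -m pendant '[0,0,0,0,0,0,0,0,0,0,0,0,0,0,0,0,0,0,0,0,0,0,0,0]' 0 60
python3 -m pendant '[0,0,-0.05,0,0,0,-0.1,0,0,0,-0.15,0,0,0,-0.2,0,0,0,-0.24,0,0,0,-0.24,0,0,0,-0.24,0]'
python3 - <<'E'
from h import *
for n in ("wrist","side","top"):
  c=grab(n); pickle.dump(c,open(n+"3.pkl","wb")); cv2.imwrite(f"pics/{n}3.png",c["color"])
E
```

```text
clock: 4.05
position: [0.434, -0.0083, 0.0606]
ee_rot: [-0.09, 0.996, -0.0, -0.0]
wrist_force: [0.5, 0.8, -0.6]
finger_gap: 0.0199
grip_force: 59.9
clock: 4.75
position: [0.4343, -0.0084, 0.3011]
ee_rot: [-0.09, 0.996, -0.0, 0.001]
wrist_force: [-0.6, 0.0, -1.4]
finger_gap: 0.0199
grip_force: 59.9
```

View pics/wrist3.png

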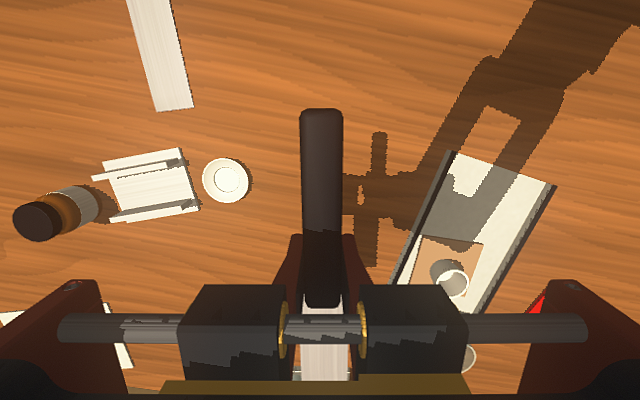

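Run:
```python
from h import *
w1=pickle.load(open("w1.pkl","rb"))["color"];w3=pickle.load(open("wrist3.pkl","rb"))["color"];t=pickle.load(open("top0.pkl","rb"))["color"]
Z=lambda i,x,y,w,h,f:cv2.resize(i[y:y+h,x:x+w],None,fx=f,fy=f,interpolation=cv2.INTER_CUBIC)
a=Z(w3,85,140,130,90,3); b=Z(t,390,180,65,65,4)[:270]; b=cv2.copyMakeBorder(b,0,270-b.shape[0],0,0,0)
c=Z(w1,335,125,125,110,3); c=Z(w1,335,125,125,150,2.2); d=Z(w1,90,160,100,82,4)
r1=np.hstack([a,b]); H=330
r2=np.hstack([c[:328],d[:328]]) if c.shape[0]>=328 else None
W=max(r1.shape[1],r2.shape[1]); p=lambda r:cv2.copyMakeBorder(r,0,0,0,W-r.shape[1],0)
o=np.vstack([p(r1),p(r2)]); print(o.shape,a.shape,c.shape); cv2.imwrite("pics/crop2.png",o)
```

```text
(598, 675, 3) (270, 390, 3) (330, 275, 3)
```

View pics/crop2.png

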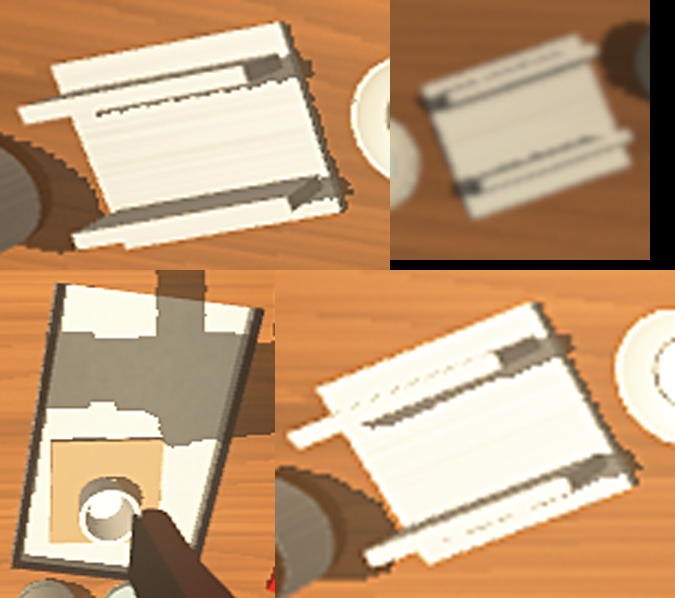

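Run:
```python
from h import *
np.set_printoptions(precision=4,suppress=True)
w1=pickle.load(open("w1.pkl","rb"));w3=pickle.load(open("wrist3.pkl","rb"));t=pickle.load(open("top0.pkl","rb"))
A=lambda l,f,o,p=(0,0):(np.array(l,float)-p+.5)/f+o-.5
a=A([(50,66),(285,22),(342,212),(126,248)],3,(85,140));d=A([(316,388),(537,303),(632,487),(430,565)],4,(90,160),(275,270))
Pa,Pd=onz(w3,a,.006),onz(w1,d,.006)
tt=A([(420,86),(577,35),(628,165),(472,218)],4,(390,180),(390,0)); Pt=onz(t,tt,.006)
for n,P in(("w3",Pa),("w1",Pd),("top",Pt)):
    e=P[[0,3]].mean(0)-P[[1,2]].mean(0); e=e if n!="top" else -e
    print("stand",n,P[:,:2].tolist().__repr__()[:0],P[:,:2].mean(0),np.linalg.norm(e),np.degrees(np.arctan2(e[1],e[0])))
ra=A([(22,113),(76,241)],3,(85,140));rd=A([(294,443),(368,560)],4,(90,160),(275,270))
for i in (0,1): print("railend",tri(w1,rd[i],w3,ra[i]))
tr=A([(190,378),(372,403),(421,133),(244,107)],3,(145,120)); P=onz(t,tr,.02); print("tray top",P[:,:2])
tw=A([(58,284),(263,310),(14,566)],2.2,(335,125),(0,270)); Q=onz(w1,tw,.02);print("tray w1 nl? ",Q[:,:2])
ti=A([(277,155),(385,154),(384,258),(276,256)],3,(145,120));P=onz(t,ti,.013);print("tile top",P[:,:2],P[:,:2].mean(0))
ti1=A([(51,440),(162,438),(50,542)],2.2,(335,125),(0,270));P=onz(w1,ti1,.013);print("tile w1",P[:,:2],P[1:,:2].mean(0))
print("tile corner tri",tri(w1,ti1[0],t,ti[2]),tri(w1,ti1[1],t,ti[3]),tri(w1,ti1[2],t,ti[1]))
cr=A([(329,190)],3,(145,120));c1=A([(110,511)],2.2,(335,125),(0,270));print("cruc",onz(t,cr,.055),onz(w1,c1,.055))
```

```text
stand w3  [ 0.5145 -0.2614] 0.1220886631848729 -69.76276356211766
stand w1  [ 0.515  -0.2613] 0.12173142373661193 -69.76147673803582
stand top  [ 0.5173 -0.2583] 0.12003907200855948 -69.94824491169871
railend (array([ 0.5109, -0.3405,  0.0221]), np.float64(0.0018830351773475938))
railend (array([ 0.5633, -0.3018,  0.0433]), np.float64(0.0011374925493189598))
tray top [[0.3999 0.3389]
 [0.3818 0.173 ]
 [0.6383 0.1392]
 [0.6579 0.3075]]
tray w1 nl?  [[0.3791 0.1687]
 [0.4003 0.338 ]
 [0.6362 0.1372]]
tile top [[0.6139 0.2748]
 [0.6184 0.1729]
 [0.5178 0.1691]
 [0.5165 0.2696]] [0.5666 0.2216]
tile w1 [[0.5147 0.1683]
 [0.5132 0.2665]
 [0.615  0.1708]] [0.5641 0.2187]
tile corner tri (array([ 0.5218,  0.171 , -0.0081]), np.float64(9.388824370841362e-05)) (array([ 0.5207,  0.2735, -0.0097]), np.float64(8.78720396229022e-05)) (array([ 0.6224,  0.1734, -0.0014]), np.float64(0.001487980100986869))
cruc [[0.5714 0.2184 0.055 ]] [[0.5642 0.2152 0.055 ]]
```

```bash
python3 -m pendant '[0.046,0.268,0,0.302,0.046,0.268,0,0.302,0.046,0.268,0,0.302,0.046,0.268,0,0.302,0.046,0.268,0,0.302,0.046,0.268,0,0.302,0.046,0.268,0.05,0.302,0.046,0.268,0.1,0.302,0.046,0.268,0.15,0.302,0.046,0.268,0.19,0.302,0.046,0.268,0.2,0.302,0.046,0.268,0.2,0.302]'
python3 - <<'E'
from h import *
np.set_printoptions(precision=4,suppress=True)
s=observe();M=R.from_quat(s["ee_rot"]).as_matrix();print(np.degrees(np.arctan2(M[1,0],M[0,0])),M[:,2])
cs=[]
for n in ("side","top"):
  c=grab(n); pickle.dump(c,open(n+"4.pkl","wb")); cs.append(c["color"])
a=cv2.resize(cs[0][110:240,190:370],None,fx=4,fy=4)[:,:720]; b=cs[1]
cv2.imwrite("pics/s4.png",a); cv2.imwrite("pics/t4.png",cv2.resize(b[130:330,180:340],None,fx=3,fy=3))
E
```

```text
clock: 6.1
position: [0.339, 0.2461, 0.0988]
ee_rot: [0.061, 0.998, -0.002, -0.003]
wrist_force: [-0.8, 0.7, -0.6]
finger_gap: 0.0195
grip_force: 59.9
173.0142715054006 [-0.0056 -0.0028 -1.    ]
```

View pics/s4.png

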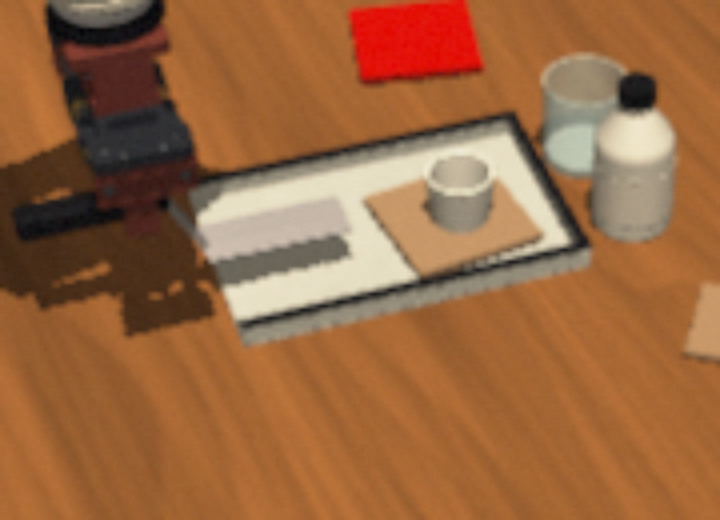

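```bash
python3 -m pendant '[0,0,0.015,0,0,0,0.028,0,0,0,0.033,0,0,0,0.033,0,0,0,0.033,0]'
python3 -m pendant '[0,0,0.001,0,0,0,0.002,0,0,0,0.003,0,0,0,0.003,0,0,0,0.003,0]'
```

```text
clock: 6.7
position: [0.3417, 0.2475, 0.0687]
ee_rot: [0.061, 0.998, 0.0, 0.001]
wrist_force: [0.4, -0.3, -1.4]
finger_gap: 0.0196
grip_force: 59.9
clock: 7.2
position: [0.3408, 0.247, 0.0646]
ee_rot: [0.061, 0.998, -0.0, -0.0]
wrist_force: [0.4, -0.3, -2.0]
finger_gap: 0.0191
grip_force: 59.9
```

```bash
python3 -m pendant '[0,0,0.0005,0,0,0,0.001,0,0,0,0.001,0]'
python3 -m pendant '[0,0,0.0005,0,0,0,0.001,0,0,0,0.001,0]'
```

```text
clock: 7.5
position: [0.3407, 0.2473, 0.064]
ee_rot: [0.061, 0.998, 0.0, -0.0]
wrist_force: [-2.6, 0.7, 7.5]
finger_gap: 0.0196
grip_force: 60.0
clock: 7.8
position: [0.3406, 0.2475, 0.0635]
ee_rot: [0.061, 0.998, 0.0, 0.0]
wrist_force: [-5.4, 2.6, 17.2]
finger_gap: 0.0197
grip_force: 60.0
```

```bash
python3 -m pendant '[0,0,-0.001,0,-0.005,0,-0.001,0,-0.01,0,-0.001,0,-0.015,0,-0.001,0,-0.02,0,-0.001,0,-0.025,0,-0.001,0,-0.03,0,-0.001,0,-0.035,0,-0.001,0,-0.04,0,-0.001,0,-0.045,0,-0.001,0,-0.05,0,-0.001,0,-0.055,0,-0.001,0]'
python3 - <<'E'
from h import *
c=grab("top"); pickle.dump(c,open("top5.pkl","wb"));d=grab("side")
w=grab("wrist");pickle.dump(w,open("wrist5.pkl","wb"))
a=cv2.resize(c["color"][120:270,190:310],None,fx=3,fy=3);b=cv2.resize(d["color"][110:220,220:370],None,fx=2.6,fy=2.6)
h=min(a.shape[0],600);b=cv2.copyMakeBorder(b,0,h-b.shape[0],0,0,0);cv2.imwrite("pics/p5.png",np.hstack([a,b]))
s=observe();print(s["wrist_force"],s["wrist_torque"])
E
```

```text
clock: 9.0
position: [0.3911, 0.2396, 0.0641]
ee_rot: [0.061, 0.998, -0.001, -0.004]
wrist_force: [-14.4, 2.1, 25.0]
finger_gap: 0.0195
grip_force: 60.0
[-9.26540561 -0.13822788 18.27174835] [-0.03743026  1.33484206 -0.06093626]
```

```bash
python3 -m pendant '[-0.004,0,-0.0005,0,-0.008,0,-0.0005,0,-0.012,0,-0.0005,0,-0.016,0,-0.0005,0,-0.02,0,-0.0005,0,-0.024,0,-0.0005,0,-0.028,0,-0.0005,0,-0.032,0,-0.0005,0,-0.036,0,-0.0005,0,-0.04,0,-0.0005,0,-0.04,0,-0.0005,0]'
python3 - <<'E'
from h import *
np.set_printoptions(precision=4,suppress=True)
c=grab("top"); pickle.dump(c,open("top6.pkl","wb"));d=grab("side")
a=cv2.resize(c["color"][130:280,200:300],None,fx=4,fy=4);b=cv2.resize(d["color"][110:220,220:370],None,fx=2.6,fy=2.6)
h=a.shape[0];b=cv2.copyMakeBorder(b,0,h-b.shape[0],0,0,0);cv2.imwrite("pics/p6.png",np.hstack([a,b]))
s=observe();print(s["wrist_force"],s["wrist_torque"])
# tile mask in top view
h=cv2.cvtColor(c["color"],cv2.COLOR_BGR2HSV); print(h[205,250],h[183,243],h[230,240])
E
```

```text
clock: 10.25
position: [0.4337, 0.235, 0.0642]
ee_rot: [0.061, 0.998, -0.001, -0.002]
wrist_force: [-5.1, 0.2, 9.8]
finger_gap: 0.0195
grip_force: 60.0
[-5.9177  0.6749  8.9356] [-0.0346  0.8482 -0.0452]
[81 79 74] [82 79 71] [83 74 45]
```

View pics/p6.png

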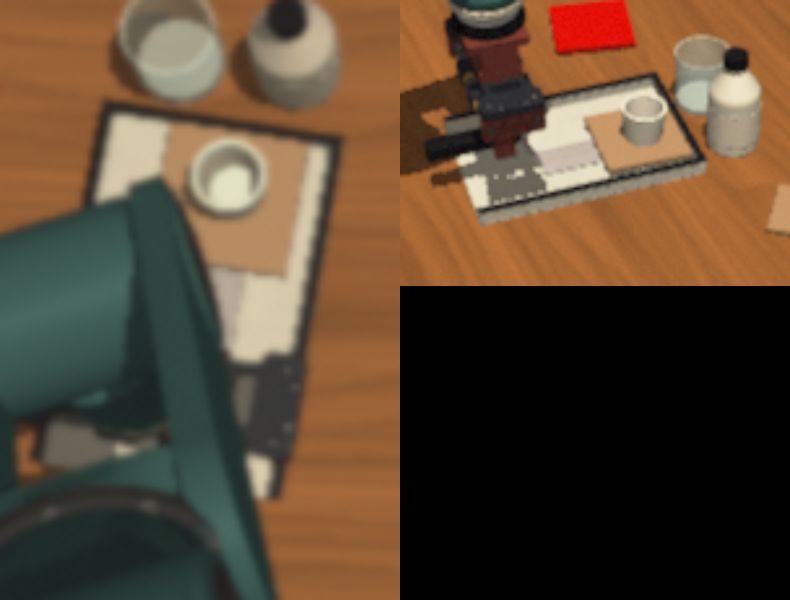

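```bash
python3 -m pendant '[-0.004,0,0,0,-0.008,0,0,0,-0.012,0,0,0,-0.016,0,0,0,-0.02,0,0,0,-0.024,0,0,0,-0.028,0,0,0,-0.032,0,0,0,-0.036,0,0,0,-0.04,0,0,0,-0.043,0,0,0,-0.043,0,0,0]'
python3 -m pendant '[-0.002,0,0,0,-0.004,0,0,0,-0.006,0,0,0,-0.006,0,0,0]'
```

```text
clock: 11.55
position: [0.4752, 0.2297, 0.0642]
ee_rot: [0.061, 0.998, -0.001, -0.003]
wrist_force: [-8.7, 0.2, 11.9]
finger_gap: 0.0197
grip_force: 60.0
clock: 11.95
position: [0.481, 0.2291, 0.0642]
ee_rot: [0.061, 0.998, -0.001, -0.003]
wrist_force: [-9.4, 0.5, 12.6]
finger_gap: 0.0196
grip_force: 60.0
```

```bash
python3 -m pendant '[0.002,0,0,0,0.003,0,-0.001,0,0.003,0,-0.003,0,0.003,0,-0.006,0,0.003,0,-0.01,0,0.003,0,-0.015,0,0.003,0,-0.02,0,0.003,0,-0.025,0,0.003,0,-0.03,0,0.003,0,-0.03,0,0.003,0,-0.03,0]'
python3 - <<'E'
from h import *
np.set_printoptions(precision=4,suppress=True)
c=grab("top"); pickle.dump(c,open("top7.pkl","wb"));d=grab("side");pickle.dump(d,open("side7.pkl","wb"))
a=cv2.resize(c["color"][130:280,200:300],None,fx=4,fy=4);b=cv2.resize(d["color"][100:220,260:360],None,fx=4,fy=4)
h=a.shape[0];b=cv2.copyMakeBorder(b,0,h-b.shape[0],0,0,0);cv2.imwrite("pics/p7.png",np.hstack([a,b]))
s=observe();print(s["wrist_force"],s["wrist_torque"],s["position"])
E
```

```text
clock: 13.05
position: [0.4809, 0.23, 0.0944]
ee_rot: [0.061, 0.998, 0.0, 0.0]
wrist_force: [0.3, -0.1, -3.4]
finger_gap: 0.0194
grip_force: 60.0
[-0.3455  0.3376 -3.3261] [ 0.0441  0.2888 -0.0163] [0.4806 0.2299 0.094 ]
```

View pics/p7.png

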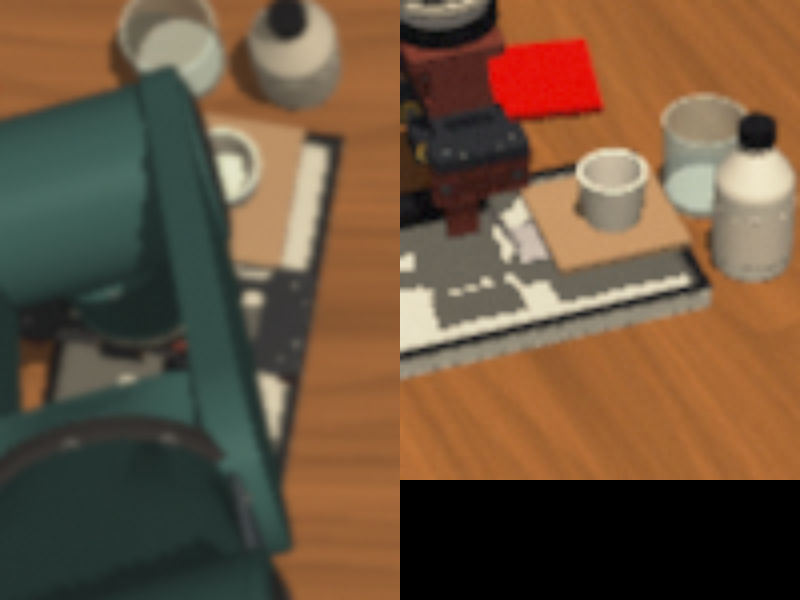

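Run:
```python
from h import *
np.set_printoptions(precision=4,suppress=True)
t=pickle.load(open("top7.pkl","rb"));s=pickle.load(open("side7.pkl","rb"))
A=lambda l,f,o,p=(0,0):(np.array(l,float)-p+.5)/f+o-.5
S=onz(s,A([(526,193),(563,267),(690,242)],4,(260,100),(400,0)),.0455);T=onz(t,A([(305,122),(291,268)],4,(200,130)),.0455)
g=np.array([.4808,.2299]);y=np.radians(-7);u=np.array([np.cos(y),np.sin(y)]);v=np.array([-u[1],u[0]])
f=lambda P:np.c_[(P[:,:2]-g)@u,(P[:,:2]-g)@v]
print("side back-L,near-R rear, front-R",f(S));print("top frontR, rearR",f(T))
```

```text
side back-L,near-R rear, front-R [[ 0.0646  0.0411]
 [ 0.0642 -0.0493]
 [ 0.1592 -0.0535]]
top frontR, rearR [[ 0.1674 -0.0464]
 [ 0.0632 -0.0544]]
```

```bash
python3 -m pendant '[0,0,-0.003,0,0,0,-0.01,0,0,0,-0.02,0,0,0,-0.032,0,0,0,-0.046,0,0,0,-0.06,0,0,0,-0.074,0,0,0,-0.086,0,0,0,-0.096,0,0,0,-0.103,0,0,0,-0.106,0,0,0,-0.106,0]'
python3 -m pendant '[-0.0005,-0.004,0,0,-0.0014,-0.012,0,0,-0.0028,-0.024,0,0,-0.0047,-0.04,0,0,-0.0066,-0.056,0,0,-0.0085,-0.072,0,0,-0.0104,-0.088,0,0,-0.0123,-0.104,0,0,-0.0142,-0.12,0,0,-0.016,-0.136,0,0,-0.018,-0.152,0,0,-0.0198,-0.168,0,0]'
python3 -m pendant '[-0.0021,-0.018,0,0,-0.0043,-0.036,0,0,-0.0064,-0.054,0,0,-0.0085,-0.072,0,0,-0.0106,-0.09,0,0,-0.0128,-0.108,0,0,-0.0149,-0.126,0,0,-0.017,-0.144,0,0,-0.0191,-0.162,0,0,-0.0212,-0.18,0,0,-0.023,-0.194,0,0,-0.0241,-0.204,0,0]'
python3 -m pendant '[-0.0007,-0.006,0,0,-0.001,-0.009,0,0,-0.0012,-0.01,0,0,-0.0012,-0.01,0,0]'
```

```text
clock: 14.35
position: [0.4809, 0.23, 0.2004]
ee_rot: [0.061, 0.998, 0.0, 0.0]
wrist_force: [-0.4, 1.2, -4.3]
finger_gap: 0.0196
grip_force: 60.0
clock: 15.55
position: [0.4795, 0.0591, 0.1999]
ee_rot: [0.061, 0.998, -0.0, -0.0]
wrist_force: [0.2, 0.0, -3.5]
finger_gap: 0.0197
grip_force: 60.0
clock: 16.75
position: [0.4787, -0.1461, 0.2]
ee_rot: [0.061, 0.998, -0.0, -0.0]
wrist_force: [-0.1, -0.1, -3.6]
finger_gap: 0.0195
grip_force: 60.0
clock: 17.15
position: [0.4791, -0.1544, 0.2001]
ee_rot: [0.061, 0.998, 0.0, -0.0]
wrist_force: [0.1, -0.4, -4.0]
finger_gap: 0.0194
grip_force: 60.0
```

Now spin 1.096 rad in place, smoothly.

```bash
python3 -m pendant '[0,0,0,0.01,0,0,0,0.03,0,0,0,0.06,0,0,0,0.1,0,0,0,0.15,0,0,0,0.2,0,0,0,0.25,0,0,0,0.3,0,0,0,0.35,0,0,0,0.4,0,0,0,0.45,0,0,0,0.5]'
python3 -m pendant '[0,0,0,0.05,0,0,0,0.1,0,0,0,0.15,0,0,0,0.2,0,0,0,0.25,0,0,0,0.3,0,0,0,0.35,0,0,0,0.4,0,0,0,0.45,0,0,0,0.5,0,0,0,0.54,0,0,0,0.57]'
python3 -m pendant '[0,0,0,0.02,0,0,0,0.026,0,0,0,0.026,0,0,0,0.026]'
python3 - <<'E'
from h import *
np.set_printoptions(precision=4,suppress=True)
s=observe();M=R.from_quat(s["ee_rot"]).as_matrix();print(s["position"],np.degrees(np.arctan2(M[1,0],M[0,0])),s["wrist_torque"],s["wrist_force"])
c={}
for n in ("top","side","wrist"):
    c[n]=grab(n); pickle.dump(c[n],open(n+"8.pkl","wb")); cv2.imwrite(f"pics/{n}8.png",c[n]["color"])
zt=.14+.0115
for n in ("top","side"):
    h=cv2.cvtColor(c[n]["color"],cv2.COLOR_BGR2HSV)
    tgt=np.array([.515,-.261,zt]); p=proj(c[n],[tgt])[0]; print(n,p)
    m=cv2.inRange(h,(8,70,120),(22,150,255)); w=np.zeros_like(m);x,y=p.astype(int);w[y-45:y+45,x-55:x+55]=m[y-45:y+45,x-55:x+55]
    w=cv2.morphologyEx(w,cv2.MORPH_OPEN,np.ones((3,3)))
    N,l,st,ce=cv2.connectedComponentsWithStats(w); k=1+np.argmax(st[1:,4]); ct=max(cv2.findContours((l==k).astype(np.uint8),0,2)[0],key=cv2.contourArea)
    hull=cv2.convexHull(ct); ap=cv2.approxPolyDP(hull,4,True).reshape(-1,2); print(st[k],ap.tolist()); print(onz(c[n],ap,zt)[:,:2])
    print("around",h[y,x],h[y+18,x])
E
```

```text
clock: 18.35
position: [0.4792, -0.1544, 0.2002]
ee_rot: [0.307, 0.952, 0.0, -0.0]
wrist_force: [-0.3, -0.1, -3.3]
finger_gap: 0.0197
grip_force: 60.0
clock: 19.55
position: [0.4792, -0.1543, 0.2002]
ee_rot: [0.562, 0.827, 0.0, -0.0]
wrist_force: [0.3, 0.4, -2.2]
finger_gap: 0.0197
grip_force: 60.0
clock: 19.95
position: [0.4792, -0.1547, 0.2002]
ee_rot: [0.572, 0.82, -0.0, 0.0]
wrist_force: [0.8, 0.5, -3.2]
finger_gap: 0.0192
grip_force: 60.0
[ 0.4792 -0.1547  0.2002] 110.24311371520774 [0.1987 0.1414 0.016 ] [ 0.8186  0.515  -3.234 ]
top [438.8717 201.7764]
[426 206  28  17 292] [[453, 206], [450, 217], [428, 222], [426, 215], [435, 208]]
[[ 0.5053 -0.2966]
 [ 0.4769 -0.2881]
 [ 0.4625 -0.2323]
 [ 0.4801 -0.2276]
 [ 0.4987 -0.2508]]
around [83 74 45] [ 15 102 214]
side [375.0004 248.7139]
[ 344  229   65   46 1152] [[366, 229], [408, 246], [382, 274], [344, 250]]
[[ 0.5269 -0.2028]
 [ 0.5823 -0.2863]
 [ 0.4927 -0.3255]
 [ 0.4541 -0.2344]]
around [ 19  46 156] [ 15 119 218]
```

Run:
```python
from h import *
np.set_printoptions(precision=4,suppress=True)
c=pickle.load(open("side8.pkl","rb")); h=cv2.cvtColor(c["color"],cv2.COLOR_BGR2HSV)
for lo in (110,150,180):
    m=cv2.inRange(h,(8,60,lo),(22,165,255));w=np.zeros_like(m);w[215:290,335:420]=m[215:290,335:420]
    N,l,st,ce=cv2.connectedComponentsWithStats(w); k=1+np.argmax(st[1:,4]); ct=max(cv2.findContours((l==k).astype(np.uint8),0,1)[0],key=cv2.contourArea).reshape(-1,2).astype(float)
    out=[]
    for a,b in (((408,246),(382,274)),((382,274),(344,250)),((366,229),(344,250)),((366,229),(408,246))):
        a,b=np.array(a,float),np.array(b,float);d=(b-a)/np.linalg.norm(b-a);n=np.array([-d[1],d[0]])
        s=(ct-a)@d; q=ct[(abs((ct-a)@n)<3)&(s>4)&(s<np.linalg.norm(b-a)-4)]
        if len(q)<5: out.append(None);continue
        vx,vy,x0,y0=cv2.fitLine(q.astype(np.float32),cv2.DIST_HUBER,0,.01,.01).ravel()
        P=onz(c,[(x0-15*vx,y0-15*vy),(x0+15*vx,y0+15*vy)],.1515);e=P[1]-P[0]; out.append((len(q),round(np.degrees(np.arctan2(e[1],e[0]))%180,1)))
    print(lo,st[k,4],out)
print(h[215:285:4,375].tolist())
```

```text
110 1317 [(24, np.float64(19.8)), (36, np.float64(112.1)), (21, np.float64(21.0)), (15, np.float64(123.0))]
150 1231 [(25, np.float64(19.3)), (37, np.float64(110.7)), (21, np.float64(21.0)), (15, np.float64(123.0))]
180 1119 [(22, np.float64(20.2)), (36, np.float64(110.9)), (20, np.float64(22.1)), (15, np.float64(123.0))]
[[13, 177, 179], [13, 175, 182], [13, 174, 190], [15, 122, 218], [20, 49, 217], [20, 48, 216], [20, 50, 215], [26, 24, 245], [20, 49, 157], [20, 49, 155], [20, 49, 156], [15, 122, 219], [15, 121, 219], [15, 119, 220], [14, 117, 140], [23, 37, 109], [22, 34, 111], [21, 35, 117]]
```

```bash
python3 -m pendant '[0,0,0.004,0,0,0,0.012,0,0,0,0.022,0,0,0,0.034,0,0,0,0.046,0,0,0,0.058,0,0,0,0.068,0,0,0,0.076,0,0,0,0.082,0,0,0,0.086,0,0,0,0.088,0,0,0,0.088,0]'
python3 -m pendant '[0,0,0.001,0,0,0,0.002,0,0,0,0.003,0,0,0,0.004,0,0,0,0.005,0,0,0,0.006,0,0,0,0.007,0,0,0,0.008,0,0,0,0.009,0,0,0,0.009,0]'
python3 -m pendant '[0,0,0.001,0,0,0,0.002,0,0,0,0.003,0,0,0,0.004,0,0,0,0.005,0,0,0,0.005,0,0,0,0.005,0]'
```

```text
clock: 21.3
position: [0.4792, -0.1548, 0.1122]
ee_rot: [0.572, 0.82, -0.0, 0.0]
wrist_force: [0.0, 0.3, -2.5]
finger_gap: 0.0193
grip_force: 60.0
clock: 22.3
position: [0.479, -0.1547, 0.103]
ee_rot: [0.572, 0.82, -0.0, -0.0]
wrist_force: [-0.5, -0.7, -3.7]
finger_gap: 0.0196
grip_force: 60.0
clock: 23.0
position: [0.4794, -0.1549, 0.0983]
ee_rot: [0.572, 0.82, -0.0, 0.0]
wrist_force: [0.2, -0.1, -0.9]
finger_gap: 0.0198
grip_force: 60.0
```

```bash
python3 -m pendant '[0,0,0.001,0,0,0,0.002,0,0,0,0.004,0,0,0,0.006,0,0,0,0.008,0,0,0,0.01,0,0,0,0.011,0,0,0,0.011,0,0,0,0.011,0]'
python3 - <<'E'
from h import *
np.set_printoptions(precision=4,suppress=True)
s=observe();print(s["wrist_torque"],s["wrist_force"])
c=grab("side");pickle.dump(c,open("side9.pkl","wb"));cv2.imwrite("pics/side9.png",c["color"]);h=cv2.cvtColor(c["color"],cv2.COLOR_BGR2HSV)
zt=.051;x,y=proj(c,[(.515,-.261,zt)])[0].astype(int);print(x,y)
m=cv2.inRange(h,(8,60,150),(22,160,255));w=np.zeros_like(m);w[y-40:y+40,x-45:x+45]=m[y-40:y+40,x-45:x+45]
w=cv2.morphologyEx(w,cv2.MORPH_OPEN,np.ones((3,3)))
N,l,st,ce=cv2.connectedComponentsWithStats(w);k=1+np.argmax(st[1:,4]);ct=max(cv2.findContours((l==k).astype(np.uint8),0,1)[0],key=cv2.contourArea)
ap=cv2.approxPolyDP(cv2.convexHull(ct),4,True).reshape(-1,2);print(st[k],ap.tolist());P=onz(c,ap,zt)
u=np.array([.3453,-.9385]);v=np.array([.9385,.3453]);d=P[:,:2]-[.516,-.260];print(np.c_[d@u,d@v])
E
```

```text
clock: 23.9
position: [0.4791, -0.1547, 0.0871]
ee_rot: [0.572, 0.82, -0.0, -0.0]
wrist_force: [-0.2, -0.6, -0.9]
finger_gap: 0.0194
grip_force: 60.0
[-0.016   0.0605 -0.0064] [-0.2108 -0.614  -0.8839]
371 277
[ 343  253   61   49 1085] [[369, 253], [403, 275], [379, 301], [343, 278]]
[[-0.0501  0.0511]
 [ 0.048   0.0534]
 [ 0.0522 -0.0399]
 [-0.0464 -0.0466]]
```

```bash
python3 -m pendant '[0.003,0,0,0,0.008,0,0,0,0.016,0,0,0,0.024,0,0,0,0.034,0,0,0,0.046,0,0,0,0.058,0,0,0,0.07,0,0,0,0.082,0,0,0,0.094,0,0,0,0.106,0,0,0,0.118,0,0,0]'
python3 -m pendant '[0.008,0,0,0,0.012,0,0,0,0.014,0,-0.02,0,0.014,0,-0.05,0,0.014,0,-0.1,0,0.014,0,-0.1,0]'
python3 -m pendant '[0,0,0,-0.14,0,0,0,-0.28,0,0,0,-0.42,0,0,0,-0.56,0,0,0,-0.7,0,0,0,-0.84,0,0,0,-0.98,0,0,0,-1.12,0,0,0,-1.26,0,0,0,-1.38,0,0,0,-1.4,0,0,0,-1.4]'
python3 - <<'E'
from h import *
np.set_printoptions(precision=4,suppress=True)
s=observe();T=R.from_quat(s["ee_rot"]);M=T.as_matrix();print(np.degrees(np.arctan2(M[1,0],M[0,0]))%360)
print(T.inv().apply(np.array([.434,-.008,.061])-s["position"]))
E
```

```text
clock: 25.15
position: [0.438, -0.0431, 0.0872]
ee_rot: [0.572, 0.82, -0.0, 0.0]
wrist_force: [-0.2, 0.1, -2.1]
finger_gap: 0.0196
grip_force: 60.0
clock: 25.75
position: [0.4376, -0.0318, 0.1923]
ee_rot: [0.572, 0.82, 0.002, 0.005]
wrist_force: [1.8, -0.4, -1.6]
finger_gap: 0.0198
grip_force: 60.0
clock: 26.95
position: [0.4333, -0.0309, 0.1867]
ee_rot: [-0.09, 0.996, -0.0, -0.0]
wrist_force: [0.5, 0.1, -1.1]
finger_gap: 0.0194
grip_force: 60.0
190.30211676572688
[-0.0048  0.0224  0.1257]
```

```bash
python3 -m pendant '[-0.005,0.022,0.03,0,-0.005,0.022,0.07,0,-0.005,0.022,0.1,0,-0.005,0.022,0.115,0,-0.005,0.022,0.121,0,-0.005,0.022,0.124,0,-0.005,0.022,0.125,0,-0.005,0.022,0.126,0,-0.005,0.022,0.126,0]'
python3 - <<'E'
from h import *
s=observe();print(s["wrist_torque"],s["wrist_force"])
E
```

```text
clock: 27.85
position: [0.4351, -0.0085, 0.0618]
ee_rot: [-0.091, 0.996, -0.0, 0.001]
wrist_force: [-0.2, -1.4, -0.7]
finger_gap: 0.0198
grip_force: 60.0
[0.06618854 0.0822189  0.00635491] [-0.23965852 -1.398429   -0.7348477 ]
```

```bash
python3 -m pendant '[0,0,0.0005,0,0,0,0.001,0,0,0,0.001,0]'
python3 -m pendant '[0,0,0.0003,0,0,0,0.0006,0,0,0,0.0006,0]'
```

```text
clock: 28.15
position: [0.4347, -0.0084, 0.0604]
ee_rot: [-0.091, 0.996, -0.0, 0.0]
wrist_force: [-0.2, 0.2, -0.8]
finger_gap: 0.0194
grip_force: 60.0
clock: 28.45
position: [0.4346, -0.0084, 0.0599]
ee_rot: [-0.091, 0.996, -0.0, 0.0]
wrist_force: [-1.7, 0.1, 6.0]
finger_gap: 0.0197
grip_force: 60.0
```

Contact. Release, rise, and check.

```bash
python3 -m pendant '[0,0,0,0,0,0,0,0,0,0,0,0,0,0,0,0,0,0,0,0,0,0,0,0]' 0.8 20
python3 -m pendant '[0,0,-0.005,0,0,0,-0.02,0,0,0,-0.05,0,0,0,-0.1,0,0,0,-0.15,0,0,0,-0.2,0,0,0,-0.24,0,0,0,-0.24,0,0,0,-0.24,0]'
python3 - <<'E'
from h import *
np.set_printoptions(precision=4,suppress=True)
c=grab("wrist");t=grab("side");cv2.imwrite("pics/wend.png",c["color"]);cv2.imwrite("pics/send.png",t["color"])
u=np.array([.3453,-.9385]);v=np.array([.9385,.3453])
def big(c,box,lo,hi,k=3):
    h=cv2.cvtColor(c["color"],cv2.COLOR_BGR2HSV);x0,y0,x1,y1=box;m=np.zeros(h.shape[:2],np.uint8);m[y0:y1,x0:x1]=cv2.inRange(h,lo,hi)[y0:y1,x0:x1]
    m=cv2.morphologyEx(m,cv2.MORPH_OPEN,np.ones((k,k)));N,l,st,ce=cv2.connectedComponentsWithStats(m);i=1+np.argmax(st[1:,4]);return max(cv2.findContours((l==i).astype(np.uint8),0,1)[0],key=cv2.contourArea)
for n,cc in(("wrist",c),("side",t)):
    x,y=proj(cc,[(.515,-.261,.051)])[0].astype(int)
    ct=big(cc,(max(x-55,0),y-50,x+55,y+50),(8,60,150),(22,160,255));ap=cv2.approxPolyDP(cv2.convexHull(ct),4,True).reshape(-1,2)
    d=onz(cc,ap,.051)[:,:2]-[.515,-.261];print(n,(x,y),ap.tolist(),np.c_[d@u,d@v])
    # white crucible on tile
    r=big(cc,(x-45,max(y-60,0),x+45,y+35),(0,0,90),(40,57,255));e=cv2.minEnclosingCircle(r);print("cruc",e,cv2.contourArea(r),onz(cc,[e[0]],.075)[:,:2])
b=big(c,(270,190,360,330),(0,0,130),(179,75,255));print("blade",cv2.minAreaRect(b),onz(c,[cv2.minAreaRect(b)[0]],.002))
# jar/dish/bottle change vs start, away from the arm
t0=pickle.load(open("side0.pkl","rb"))["color"]
for k,(x0,y0,x1,y1) in dict(jar=(398,284,436,330),dish=(320,246,352,272),bottle=(336,126,360,170),beaker=(324,122,338,150)).items():
    df=cv2.absdiff(t0[y0:y1,x0:x1],t["color"][y0:y1,x0:x1]).max(2);print(k,df.mean().round(2),(df>40).sum())
E
```

```text
clock: 29.05
position: [0.4344, -0.0083, 0.0595]
ee_rot: [-0.091, 0.996, -0.0, -0.0]
wrist_force: [-0.3, 0.6, 0.6]
finger_gap: 0.0643
grip_force: 0.0
clock: 29.95
position: [0.4347, -0.0083, 0.3005]
ee_rot: [-0.091, 0.996, -0.0, 0.001]
wrist_force: [-0.9, 0.1, -0.2]
finger_gap: 0.0698
grip_force: 0.0
wrist (np.int64(133), np.int64(194)) [[157, 156], [179, 224], [114, 235], [87, 168]] [[-0.0508 -0.0461]
 [-0.0487  0.0526]
 [ 0.051   0.0533]
 [ 0.0491 -0.047 ]]
cruc ((140.0, 155.5), 37.963897705078125) 314.0 [[ 0.4509 -0.2376]]
side (np.int64(371), np.int64(277)) [[369, 253], [403, 275], [379, 301], [343, 278]] [[-0.0507  0.0524]
 [ 0.0475  0.0547]
 [ 0.0516 -0.0386]
 [-0.047  -0.0453]]
cruc ((371.0, 290.5), 32.09760665893555) 708.0 [[ 0.4849 -0.3052]]
blade ((322.5, 221.0), (60.0, 25.0), 90.0) [[0.5254 0.0074 0.002 ]]
jar 6.8 0
dish 8.45 3
bottle 8.17 0
beaker 9.06 3
```

Run:
```python
from h import *
t=grab("side");h=cv2.cvtColor(t["color"],cv2.COLOR_BGR2HSV).astype(int)
for y in range(240,306,2): print(y,''.join('.' if s>165 or H>30 else 't' if s>=75 else ('W' if v>200 else 'w' if v>130 else 'd') for H,s,v in h[y,335:412]))
print(proj(t,[(.515,-.261,.051),(.515,-.261,.093)]))
```

```text
240 .............................................................................
242 .............................................................................
244 .............................................................................
246 .............................................................................
248 ttttttt......................................................................
250 ......WWWWt..................................................................
252 .......WWWWWtt...............................................................
254 ......WWWWWWWWt..................tttttt......................................
256 WWWWWWWWWWWWWWWt...............ttttttttttt...................................
258 WWWWWWWWWWWWWWWWt...........tttttttttttttttt.................................
260 WWWWWWWWWWWWWWWWt.........tttttttWWWWWWWWWWWWWWt.............................
262 WWWWWWWWWWWWWWWtt.......tttttttWWWWWWWWWWWwwwwWWWtt..........................
264 WWWWWWWWWWWWWWtt......tttttttWWWwwwwWWWWwwwwwwwwwWWtt........................
266 WWWWWWWWWWWWWtt....ttttttttttW
[... 964 characters left out ...]
WWWwdddddddddtttttttttttttttttttttttttttttttttddddddddwwWWtt...td..
292 ....tttwWWWWWWWwdddddddddtttttttttttttttttttttttttttttddwwwddddwwWWWWwt.td...
294 .......ttwwWWWWWWwddddddddddttttttttttttttttttttttttddwWWWWWwwdwWWWwt...t..d.
296 ..........ttwwWWWWWWwddddddddddtttttttttttttttttttddwWWWWWWWWWWWWwtt....d....
298 .............ttwWWWWWWWWwddddddddtttttttttttttttddWWWWWWWWWWWWWwtt......dd..d
300 ...............ttwwWWWWWWWwdddddddddttttttttttwwwWWWWWWWWWWWWwtt........t....
302 ..................ttwwWWWWWWwddddddddddtttttwWWWWWWWWWWWWWWwtt.....t....t..d.
304 .....................ttwwWWWWWWwddddddddddddddwwwWWWWWWWWwtt......ttt.....t.d
[[371.72522832 277.65795294]
 [373.0460329  265.99848211]]
```

The tile is square across both rails, with the crucible upright near its middle. The spatula lies on the bench and the gripper is clear.

```bash
python3 -c "
from rig import close_job
print(close_job())"
```

```text
the job is handed in; nothing more can be done
None
```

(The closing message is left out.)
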